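# Set the massage balls in their display tray

### The job

Put the two grey massage balls away in the wooden display tray so that they cannot roll about: the larger ball in the wider dimple and the smaller ball in the narrower dimple. Lower each ball until it rests in its dimple before letting go; do not drop it.

Things in the scene. Friction and masses are not known exactly. Their poses are not given: they have to be found in the camera images.
- large_ball: the larger massage ball; its origin is its centre. A rigid ball 54 mm in diameter, about 0.08 kg, grey, covered with low knobs (under 1 mm proud), loose on the desk, so that its centre is 27 mm above the desk top; it rolls when pushed; grasp it across its middle from above in any yaw. Its axes mean nothing.
- small_ball: the smaller massage ball; its origin is its centre. A rigid ball 40 mm in diameter, about 0.04 kg, grey, covered with low knobs (under 1 mm proud), loose on the desk, so that its centre is 20 mm above the desk top; it rolls when pushed; grasp it across its middle from above in any yaw. Its axes mean nothing.
- large_seat (a point): where the larger ball's centre lies once it rests in the wider dimple: 41 mm above the desk, 19 mm above the tray's top. That dimple is a round recess 38 mm wide, 11 mm deep; the ball rests on its rim and sinks 8 mm below the tray's top. The tray: a flat brown wooden block, about 102 x 214 mm, 22 mm high, fixed at any yaw; its dimples lie 55 mm either side of its centre, along its length
- small_seat (a point): where the smaller ball's centre lies once it rests in the narrower dimple, 110 mm from the wider one: 36 mm above the desk, 14 mm above the tray's top. That dimple is a round recess 28 mm wide, 11 mm deep; the ball rests on its rim and sinks 6 mm below the tray's top. Axes of both seats: z up, y along the tray from the narrower to the wider dimple
There are look-alikes about, which are no part of the job. Leave any turquoise look-alike of the small_ball alone.

How it is judged (in metres and radians):
At the end, for the whole second after the job is handed in: The larger ball rests in the wider dimple and the smaller ball in the narrower one, each with its centre within 10 mm of its seat, both released and at rest (horizontal distance between large_ball and large_seat below 0.01 m and distance between large_ball and large_seat below 0.011 m and linear speed of each of large_ball, small_ball below 0.03 m/s and contact force between each of large_ball, small_ball and the fingers below 0.1 N and horizontal distance between small_ball and small_seat below 0.01 m and distance between small_ball and small_seat below 0.011 m); the robot touches nothing.
It fails at once if the larger ball is dropped or thrown (it moves at over 0.7 m/s, as after a fall of 25 mm, while the fingers do not touch it) (linear speed of large_ball above 0.7 m/s and contact force between large_ball and the fingers below 0.05 N).
It fails at once if the smaller ball is dropped or thrown (it moves at over 0.7 m/s, as after a fall of 25 mm, while the fingers do not touch it) (linear speed of small_ball above 0.7 m/s and contact force between small_ball and the fingers below 0.05 N).
It also fails if it takes over 54 s, if anything falls off the work surface, if the arm or the gripper's body presses on something with over 40 N, if the wrist force passes 120 N, or if a joint passes its speed limit or range.

### The arm

A 6-joint arm with a two-finger parallel gripper is mounted at the origin on a cart in front of the work surface, level with it; the furniture and walls round the work are solid. World frame = base frame: x ahead of the robot, y to its left, z up, the work surface at z = 0. Lengths are in mm, angles in rad, forces in N, time in s.
With the tool pointing down it reaches from about 400 to 925 mm from the base axis. Payload 12.5 kg.
Tool frame: the origin (TCP) lies on the front face of the gripper's body, between the roots of the fingers; the fingertips stand 78 mm ahead of it and the grasp point (between the pads) lies 59 mm ahead of it (env.nose_length is the distance from the TCP to the fingertips, in mm); z points along the fingers, y is the line along which they close (so a half turn about z gives the same grasp; the last joint's range is limited). The gripper opens to 95 mm and grips with 3 to 60 N. Pads are 20 mm wide; open, the fingers measure 119 mm over their backs; the gripper's body (75 mm by 180 mm) begins 59 mm behind the grasp point.
Start: joints at [1.122, 0.491, 1.559, -0, 1.092, -0.106], TCP at [210.059, 588.653, 292.261] pointing down, gripper open.
Joint ranges: [-3.1, 3.1], [-0.84, 2.19], [0.05, 2.79], [-1.13, 4.28], [0.06, 2.93], [-2.69, 2.69]. Speed limits (rad/s): [2.22, 2.22, 2.79, 3.14, 3.14, 3.14].

### API

Orientations are given as [roll, pitch, yaw] about the fixed x, y, z axes, in that order (R = Rz(yaw) Ry(pitch) Rx(roll)).
In Python, from cell import env gives the robot as it stands.
- The arm moves only by the tool jog_arm, never from a script. Its argument "motion" is a list of rows, each a list of 7 numbers: the turn, a rotation vector about the tool's x, y, z in degrees, then the shift along the tool's x, y, z in mm, then the finger opening in mm, from 0 to 95.1. In form: [[wx, wy, wz, x, y, z, hand], ...]. A call has 1 to 10 rows; each row shifts and turns the commanded pose from where the row before left it, along the tool's axes as they then stand; what a row does not reach is not made up. A row lasts 1/8 s, in which the tool goes at most 62.5 mm and 10.7 degrees, less where a joint would pass 70% of its speed; a pose out of reach is approached as far as the arm can. A call is refused whole if a number of a shift passes 62.5 or a number of a turn 10.7, either way. A call with a gripper value outside its range is refused whole. The fingers move at their own pace and stop on an object; the grip force is fixed at half the most. Time passes only in rows, so rows that do not move let the fingers close. It gives the time, the measured TCP pose, the force, the opening and the grip force at its end, in the units of the state.
- env.state(): the state, without advancing time (a new reading comes with each control period).
- env.read_camera(name): name is "side" or "top" or "wrist"; returns a dict with "color" (480x640x3 uint8, red, green, blue), "z_map" (480x640 float32, mm along the optical axis (not along the pixel's ray), 0 where there is no reading), "camera_matrix" (3x3 intrinsics, pixels), "world_to_cam" (4x4, takes a point from world to camera coordinates). Camera axes: x right, y up, looking along -z (the intrinsics and any distortion apply to the point x, -y, -z); pixel columns grow to the right and rows downward; lengths in mm; the calibration is good to about 2 mm. A picture is of the moment at which its call begins.
- env.job_done(): hands the job in; it is judged then, once.
Trained networks look in the newest picture that a camera, given by its name, has taken for a name from the list of things; names that differ only in an ending like _2 or _b are one class to them, and where a whole thing is asked for, a point or a joint stands for the part that bears it (a point fixed in the world has none). Each returns a list of dicts, best first, with "score" (0 to 1); they miss things now and then, are a little off and sometimes report something else, mostly with a low value. They report only what shows in the picture. A call takes as long as a camera call. They do not tell look-alikes from the thing itself.
- env.recognise(camera, thing): "location" ([column, row] in pixels, amid what is visible of it).
The state is a dict: "t": time; "joints": joint angles; "qvel": joint speeds; "tau": joint torques, N m; "eef_pos": TCP position; "tcp_rot": TCP orientation; "ft_force": force on the tool from outside, world axes, zero at the start; "moment": the same for the moment, N m; "opening": opening from 0.0 (shut) to 1.0 (fully open); "grip_force": force on a finger pad.
Only numpy, scipy, OpenCV 4.12 (cv2) and the standard library are available. Lean on these libraries where they do the work, as an engineer would, in place of code of your own. Each camera call takes 0.05 s, during which the arm holds its last target. There are 200 camera calls.

## Working session

There is one attempt and no reset: what is moved stays moved. The work goes in short steps, Python scripts to look and compute and a tool call to move; the robot and the scene stay as the last step left them, time stands still between calls to the robot, and variables do not carry over. Pictures are saved under pics/ and viewed, at most 10 in all, crops included, and the job is handed in when it is done.

Besides the shell and the picture viewer there is one more tool, called after "Emit:" as name([rows], argument=value, ...), one row to a line, values as JSON. jog_arm: Moves the arm, as the interface text tells. Its arguments: {"type":"object","properties":{"motion":{"type":"array"}},"required":["motion"]}

```bash
mkdir -p pics; cat > h.py <<'E'
import numpy as np, cv2
from cell import env
def pt(r,u,v,z=None):
    K=r["camera_matrix"];W=np.array(r["world_to_cam"]);C=np.linalg.inv(W)
    d=np.array([(u-K[0][2])/K[0][0],-(v-K[1][2])/K[1][1],-1.])
    dw=C[:3,:3]@d;o=C[:3,3]
    if z is None: s=r["z_map"][int(round(v)),int(round(u))]
    else: s=(z-o[2])/dw[2]
    return o+s*dw
E
python3 - <<'E'
from h import *
ims=[]
for n in ["top","side","wrist"]:
    r=env.read_camera(n);cv2.imwrite(f"pics/{n}0.png",r["color"][:,:,::-1])
    for t in ["large_ball","small_ball","large_seat","small_seat"]:
        for d in env.recognise(n,t)[:4]:
            u,v=d["location"];print(n,t,round(d["score"],2),np.round([u,v]),np.round(pt(r,u,v),0))
print(env.state()["t"],env.state()["tcp_rot"])
E
```

```text
top large_ball 0.72 [474. 249.] [ 456. -261.   52.]
top small_ball 0.84 [332. 305.] [354. -11.  39.]
top small_ball 0.83 [332. 210.] [525.  -9.  41.]
top small_ball 0.67 [291. 233.] [483.  65.  38.]
top small_ball 0.56 [346. 261.] [434. -35.  39.]
top large_seat 0.67 [214. 202.] [542. 209.  24.]
top small_seat 0.59 [211. 204.] [536. 215.  24.]
side large_ball 0.9 [350. 336.] [ 447. -289.   43.]
side small_ball 0.64 [340. 249.] [520. -24.  32.]
side small_ball 0.64 [255. 263.] [352. -28.  34.]
side small_ball 0.51 [310. 235.] [479.  46.  36.]
side large_seat 0.72 [316. 209.] [532. 197.  22.]
side small_seat 0.92 [321. 210.] [539. 180.  25.]
0.75 [3.14145314e+00 8.31860787e-06 2.79882929e+00]
```

View pics/top0.png

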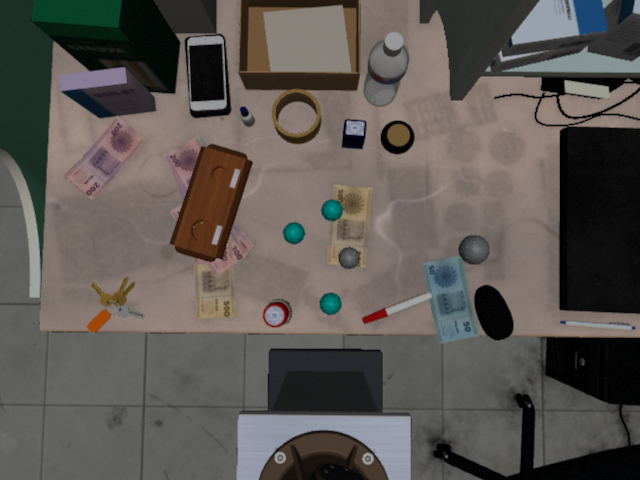

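The top view shows the small grey ball at about (348,258) among three turquoise balls, the large ball at (474,249), and the tray at (211,202) with dimples near (219,172) and (203,229). Next I'll measure the tray and both balls from depth.

```bash
python3 - <<'E'
from h import *
r=env.read_camera("top")
c=r["color"][135:270,160:260,::-1]
cv2.imwrite("pics/tray.png",cv2.resize(c,None,fx=4,fy=4,interpolation=cv2.INTER_CUBIC))
K=np.array(r["camera_matrix"]);print(K[0,0], np.round(np.linalg.inv(r["world_to_cam"])[:3,3]))
z=r["z_map"];v,u=np.mgrid[0:480,0:640]
W=np.linalg.inv(r["world_to_cam"])
P=np.stack([(u-K[0,2])/K[0,0]*z,-(v-K[1,2])/K[1,1]*z,-z],-1)@W[:3,:3].T+W[:3,3]
# tray mask: height 17..27
m=((P[...,2]>16)&(P[...,2]<28)&(u>160)&(u<260)&(v>135)&(v<270)).astype(np.uint8)
n,l,s,_=cv2.connectedComponentsWithStats(m);k=1+s[1:,4].argmax()
q=P[l==k][:,:2].astype(np.float32);print("tray",cv2.minAreaRect(q),np.median(P[l==k][:,2]))
h=P[...,2]
hull=cv2.convexHull(np.argwhere(l==k)[:,::-1].astype(np.int32))
f=np.zeros_like(m);cv2.fillConvexPoly(f,hull,1);f=cv2.erode(f,np.ones((5,5)))
n,l,s,cc=cv2.connectedComponentsWithStats((f&(h<18)).astype(np.uint8))
for i in range(1,n):
  if s[i,4]>8: print("dimple",s[i],cc[i],P[l==i].mean(0))
for nm,(a,b),R in (("L",(474,249),27),("S",(348,258),20)):
  w=P[b-20:b+20,a-20:a+20].reshape(-1,3);w=w[(w[:,2]>R*.9)&(w[:,2]<2*R+5)]
  A=np.c_[2*w,np.ones(len(w))]
  from scipy.optimize import least_squares
  o=least_squares(lambda p:np.linalg.norm(w-[p[0],p[1],p[2]],axis=1)-R,[*w.mean(0)[:2],R],loss="soft_l1")
  print(nm,o.x,len(w), "ray",pt(r,a,b,R))
E
```

```text
501.22841379938495 [408.  -2. 942.]
tray ((540.6251220703125, 215.78732299804688), (101.18114471435547, 212.56333923339844), 73.66513061523438) 22.040018392989225
dimple [212 167  16  15 169] [219.39053254 174.10650888] [595.4413771  202.69303273  11.42732366]
dimple [192 221  20  21 317] [201.44164038 230.47318612] [488.80714064 233.66092491  11.34901439]
L [ 456.32252942 -268.89312253   26.23686291] 705 ray [ 457.74287769 -269.0872106    27.        ]
S [439.79371809 -41.3647096   19.6532424 ] 375 ray [439.55319092 -39.58295064  20.        ]
```

View pics/tray.png

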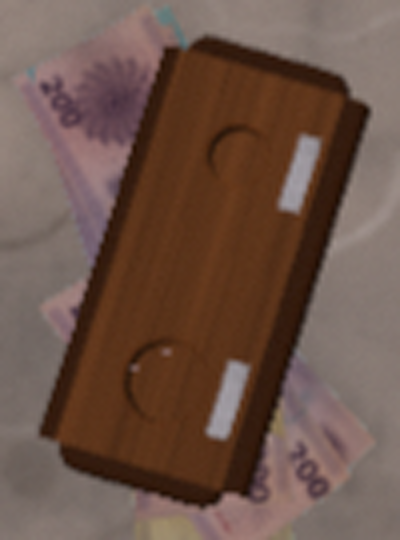

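The tray measures 101 × 213 mm with its top at 22 mm, which matches. The wider dimple is the near one at about (488,232), and the narrower is at about (594,201). The tool's yaw already lines up with the tray, so no turning is needed. I'll go over the tray first, then to the small ball.

Emit:
jog_arm([
  [0, 0, 0, -38.5, -27.5, 0, 95],
  [0, 0, 0, -38.5, -27.5, 0, 95],
  [0, 0, 0, -38.5, -27.5, 0, 95],
  [0, 0, 0, -38.5, -27.5, 0, 95],
  [0, 0, 0, -38.5, -27.5, 0, 95],
  [0, 0, 0, -38.5, -27.5, 0, 95],
  [0, 0, 0, -38.5, -27.5, 0, 95],
  [0, 0, 0, -38.5, -27.5, 0, 95],
  [0, 0, 0, -38.5, -27.5, 0, 95],
  [0, 0, 0, 0, 0, 0, 95],
])

```text
t: 2.05
eef_pos: [454.6, 237.0, 292.3]
tcp_rot: [3.141, 0.0, 2.795]
ft_force: [-0.6, 0.2, 0.4]
opening: 1.0
grip_force: 0.0
```

Emit:
jog_arm([
  [0, 0, 0, -10, -33.3, 10, 95],
  [0, 0, 0, -10, -33.3, 10, 95],
  [0, 0, 0, -10, -33.3, 10, 95],
  [0, 0, 0, -10, -33.3, 10, 95],
  [0, 0, 0, -10, -33.3, 10, 95],
  [0, 0, 0, -10, -33.3, 10, 95],
  [0, 0, 0, -10, -33.3, 10, 95],
  [0, 0, 0, -9.5, -33.3, 10, 95],
  [0, 0, 0, 0, 0, 0, 95],
])

```text
t: 3.18
eef_pos: [438.3, -39.3, 211.8]
tcp_rot: [3.142, -0.001, 2.797]
ft_force: [-0.2, 0.2, 0.4]
opening: 0.997
grip_force: 0.0
```

```bash
python3 - <<'E'
from h import *
r=env.read_camera("wrist");cv2.imwrite("pics/w1.png",r["color"][:,:,::-1])
for d in env.recognise("wrist","small_ball")[:4]:
    u,v=d["location"];print(d["score"],u,v,pt(r,u,v),pt(r,u,v,20))
s=env.state();print(s["t"],s["eef_pos"],s["tcp_rot"])
E
```

```text
0.86 316.2 130.4 [355.6268174   -7.72668751  39.00351491] [354.83135258  -7.3446296   20.        ]
0.73 311.1 237.1 [433.09573399 -39.7465466   38.29534328] [437.66882818 -41.58557162  20.        ]
0.71 435.8 243.3 [473.6535236   56.31041512  36.38313666] [480.20349824  60.55878274  20.        ]
0.58 377.2 307.6 [514.12439125  -6.83672889  35.8049615 ] [522.81575187  -6.47029594  20.        ]
3.275 [438.56776531 -37.96070168 212.34666476] [ 3.14133862e+00 -4.84357273e-05  2.79839376e+00]
```

View pics/w1.png

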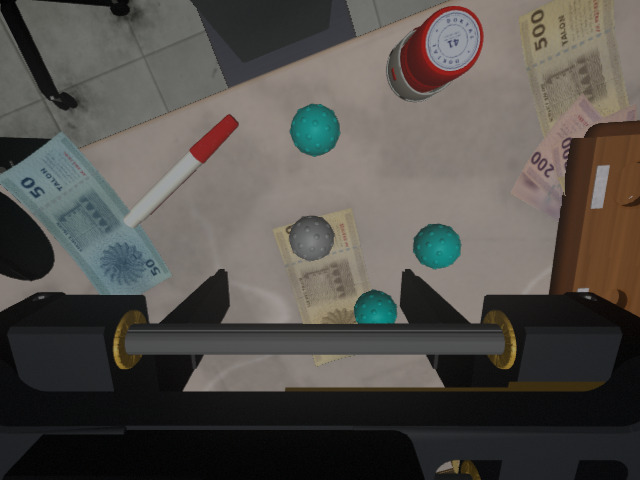

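The wrist view shows the grey small ball at (312,238), centred between the fingers, with the turquoise balls well clear. I'll descend and grip it.

Emit:
jog_arm([
  [0, 0, 0, -1, -2.8, 25, 95],
  [0, 0, 0, 0, 0, 25, 95],
  [0, 0, 0, 0, 0, 25, 95],
  [0, 0, 0, 0, 0, 25, 95],
  [0, 0, 0, 0, 0, 15, 95],
  [0, 0, 0, 0, 0, 11, 95],
  [0, 0, 0, 0, 0, 0, 95],
  [0, 0, 0, 0, 0, 0, 60],
  [0, 0, 0, 0, 0, 0, 30],
  [0, 0, 0, 0, 0, 0, 30],
])

```text
t: 4.53
eef_pos: [438.7, -41.5, 86.6]
tcp_rot: [3.141, 0.001, 2.799]
ft_force: [-1.2, 0.5, 0.4]
opening: 0.739
grip_force: 0.0
```

Emit:
jog_arm([
  [0, 0, 0, 0, 0, 0, 30],
  [0, 0, 0, 0, 0, 0, 30],
  [0, 0, 0, 0, 0, 0, 30],
  [0, 0, 0, 0, 0, 0, 30],
])

```text
t: 5.03
eef_pos: [438.5, -41.5, 86.2]
tcp_rot: [3.142, -0.0, 2.799]
ft_force: [-0.6, 0.2, -0.1]
opening: 0.407
grip_force: 30.0
```

Emit:
jog_arm([
  [0, 0, 0, 0, 0, -15, 30],
  [0, 0, 0, 0, 0, -30, 30],
  [0, 0, 0, 0, 0, -35, 30],
  [0, 0, 0, -9.3, 40.1, -20, 30],
  [0, 0, 0, -9.3, 40.1, 0, 30],
  [0, 0, 0, -9.3, 40.1, 0, 30],
  [0, 0, 0, -9.3, 40.1, 0, 30],
  [0, 0, 0, -9.3, 40.1, 0, 30],
  [0, 0, 0, -9.3, 40.1, 0, 30],
  [0, 0, 0, -9.3, 40.1, 0, 30],
])

```text
t: 6.28
eef_pos: [594.7, 202.2, 186.0]
tcp_rot: [-3.141, -0.0, 2.799]
ft_force: [0.5, 0.5, 0.0]
opening: 0.409
grip_force: 30.0
```

Emit:
jog_arm([
  [0, 0, 0, 0, 0, 0, 30],
  [0, 0, 0, 0, 0, 0, 30],
])

```text
t: 6.52
eef_pos: [593.6, 200.7, 185.8]
tcp_rot: [-3.141, -0.001, 2.799]
ft_force: [0.2, -0.1, 0.5]
opening: 0.409
grip_force: 30.0
```

```bash
python3 - <<'E'
from h import *
r=env.read_camera("wrist");cv2.imwrite("pics/w2.png",r["color"][:,:,::-1])
for t in ["large_seat","small_seat"]:
  for d in env.recognise("wrist",t)[:2]:
    u,v=d["location"];print(t,d["score"],u,v,pt(r,u,v,22))
s=env.state();print(s["t"],s["eef_pos"],s["tcp_rot"],s["opening"])
E
```

```text
large_seat 0.97 308.3 140.8 [516.08950195 223.91855679  22.        ]
small_seat 0.61 310.4 139.3 [515.61036566 225.73234515  22.        ]
6.675 [593.88581659 200.16908406 186.31085707] [-3.14144232e+00 -2.94229405e-04  2.79795761e+00] 0.4092845548740068
```

View pics/w2.png

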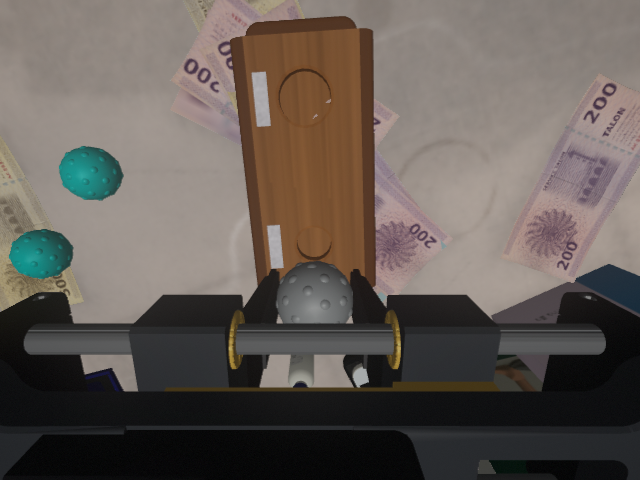

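The wrist view shows the wide dimple at (305,97), the narrow one at (314,242), and the ball held between the fingers at (315,297).

```bash
cat > d.py <<'E'
from h import *
r=env.read_camera("wrist")
print(pt(r,305,97,22),pt(r,314,242,22))
E
python3 d.py
```

```text
[487.50560697 231.47633242  22.        ] [591.00799518 201.42062266  22.        ]
```

Emit:
jog_arm([
  [0, 0, 0, 0, 0.5, 25, 30],
  [0, 0, 0, 0, 0, 25, 30],
  [0, 0, 0, 0, 0, 15, 30],
  [0, 0, 0, 0, 0, 10, 30],
  [0, 0, 0, 0, 0, 4, 30],
  [0, 0, 0, 0, 0, 2, 30],
  [0, 0, 0, 0, 0, 1.5, 30],
  [0, 0, 0, 0, 0, 0, 30],
])

```text
t: 7.72
eef_pos: [594.5, 201.5, 104.1]
tcp_rot: [3.141, 0.001, 2.799]
ft_force: [-0.3, -0.2, 0.6]
opening: 0.409
grip_force: 30.0
```

Emit:
jog_arm([
  [0, 0, 0, 0.5, 0, 1, 30],
  [0, 0, 0, 0, 0, 0.5, 30],
  [0, 0, 0, 0, 0, 0, 30],
])

```text
t: 8.1
eef_pos: [594.3, 201.7, 103.4]
tcp_rot: [3.141, 0.001, 2.799]
ft_force: [-1.6, -1.5, 10.7]
opening: 0.408
grip_force: 30.0
```

Contact at the expected height. Releasing.

Emit:
jog_arm([
  [0, 0, 0, 0, 0, 0, 42],
  [0, 0, 0, 0, 0, 0, 46],
  [0, 0, 0, 0, 0, 0, 60],
  [0, 0, 0, 0, 0, 0, 75],
  [0, 0, 0, 0, 0, 0, 75],
  [0, 0, 0, 0, 0, -15, 75],
  [0, 0, 0, 0, 0, -40, 75],
  [0, 0, 0, 0, 0, -60, 95],
  [0, 0, 0, 0, 0, -30, 95],
  [0, 0, 0, 0, 0, 0, 95],
])

```text
t: 9.35
eef_pos: [594.4, 201.8, 250.8]
tcp_rot: [3.139, 0.005, 2.799]
ft_force: [0.1, -0.2, -0.7]
opening: 0.99
grip_force: 0.0
```

```bash
python3 - <<'E'
from h import *
r=env.read_camera("wrist");cv2.imwrite("pics/w3.png",r["color"][:,:,::-1])
for d in env.recognise("wrist","small_ball")[:3]:
    u,v=d["location"];print(d["score"],u,v,pt(r,u,v),pt(r,u,v,36))
s=env.state();print(s["t"],s["eef_pos"],s["tcp_rot"],s["opening"])
E
```

```text
0.95 7.4 56.9 [367.28321216   7.1761326   27.40455491] [371.50787579  13.19617399  36.        ]
0.82 131.5 163.1 [482.27422876  69.62096204  37.23375329] [482.11318131  68.98148585  36.        ]
0.68 90.7 231.6 [525.72581242   2.74655452  36.28786595] [525.72921167   2.53492433  36.        ]
9.45 [593.59318506 201.53308592 247.40041163] [3.14142000e+00 1.42983054e-04 2.79873879e+00] 0.9945163685844154
```

View pics/w3.png

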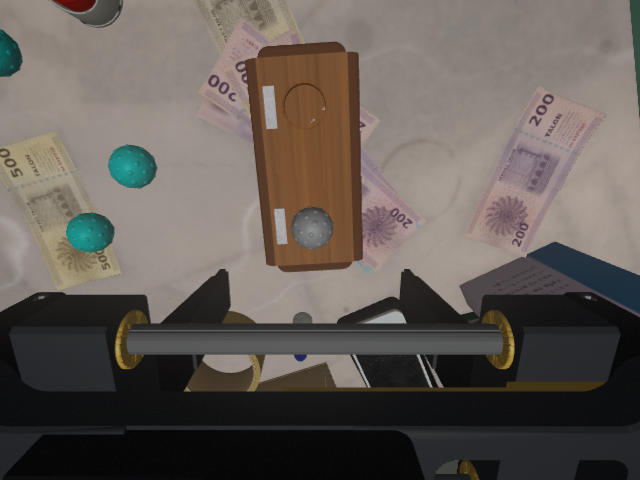

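The small ball sits in the narrow dimple at (312,228). Now to the large ball.

Emit:
jog_arm([
  [0, 0, 0, -3, -49, 0, 95],
  [0, 0, 0, -3, -49, 0, 95],
  [0, 0, 0, -3, -49, 0, 95],
  [0, 0, 0, -3, -49, 0, 95],
  [0, 0, 0, -3, -49, 0, 95],
  [0, 0, 0, -3, -49, 0, 95],
  [0, 0, 0, -3, -49, 0, 95],
  [0, 0, 0, -3, -49, 0, 95],
  [0, 0, 0, -3, -49, 0, 95],
  [0, 0, 0, -2.5, -48, 0, 95],
])

```text
t: 10.7
eef_pos: [456.4, -270.2, 246.0]
tcp_rot: [3.141, -0.002, 2.799]
ft_force: [0.8, 0.0, -0.2]
opening: 0.997
grip_force: 0.0
```

Emit:
jog_arm([
  [0, 0, 0, 0, 0, 15, 95],
  [0, 0, 0, 0, 0, 15, 95],
  [0, 0, 0, 0, 0, 0, 95],
])

```text
t: 11.08
eef_pos: [457.1, -267.5, 215.5]
tcp_rot: [3.14, -0.003, 2.8]
ft_force: [0.6, 0.1, 0.4]
opening: 1.003
grip_force: 0.0
```

```bash
python3 - <<'E'
from h import *
r=env.read_camera("wrist");cv2.imwrite("pics/w4.png",r["color"][:,:,::-1])
for d in env.recognise("wrist","large_ball")[:3]:
    u,v=d["location"];print(d["score"],u,v,pt(r,u,v),pt(r,u,v,27))
s=env.state();print(s["t"],s["eef_pos"],s["tcp_rot"],s["opening"])
E
```

```text
0.88 311.2 237.6 [ 449.46919108 -266.68606649   52.07124519] [ 455.73165857 -269.13894762   27.        ]
11.175 [ 457.64731506 -267.93737726  216.92298213] [ 3.14115819e+00 -8.43827600e-04  2.80016620e+00] 0.9966494818119667
```

View pics/w4.png

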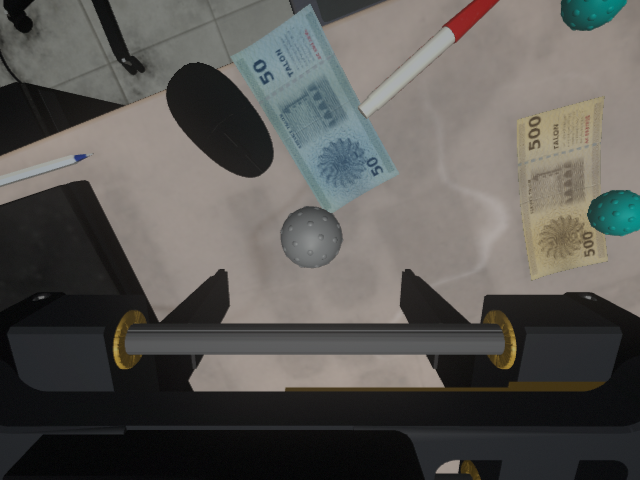

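The wrist view shows the large ball at (311,237), centred and clear. I'll descend and grip it.

Emit:
jog_arm([
  [0, 0, 0, 0.8, -1.3, 25, 95],
  [0, 0, 0, 0, 0, 25, 95],
  [0, 0, 0, 0, 0, 25, 95],
  [0, 0, 0, 0, 0, 25, 95],
  [0, 0, 0, 0, 0, 15, 95],
  [0, 0, 0, 0, 0, 10, 95],
  [0, 0, 0, 0, 0, 0, 95],
  [0, 0, 0, 0, 0, 0, 70],
  [0, 0, 0, 0, 0, 0, 45],
  [0, 0, 0, 0, 0, 0, 45],
])

```text
t: 12.42
eef_pos: [456.2, -269.9, 92.6]
tcp_rot: [-3.141, 0.001, 2.799]
ft_force: [-0.1, -0.3, -1.4]
opening: 0.74
grip_force: 0.0
```

Emit:
jog_arm([
  [0, 0, 0, 0, 0, 0, 45],
  [0, 0, 0, 0, 0, 0, 45],
  [0, 0, 0, 0, 0, 0, 45],
  [0, 0, 0, 0, 0, 0, 45],
])

```text
t: 12.92
eef_pos: [456.1, -269.8, 92.2]
tcp_rot: [3.142, 0.0, 2.799]
ft_force: [-0.2, -0.5, 1.2]
opening: 0.556
grip_force: 30.0
```

Emit:
jog_arm([
  [0, 0, 0, 0, 0, -15, 45],
  [0, 0, 0, 0, 0, -35, 45],
  [0, 0, 0, 0, 0, -40, 45],
  [0, 0, 0, 0, 10, -10, 45],
  [0, 0, 0, 13, 40, 0, 45],
  [0, 0, 0, 14, 48, 0, 45],
  [0, 0, 0, 14, 48, 0, 45],
  [0, 0, 0, 14, 48, 0, 45],
  [0, 0, 0, 14, 48, 0, 45],
  [0, 0, 0, 14, 48, 0, 45],
])

```text
t: 14.18
eef_pos: [474.9, 33.2, 192.0]
tcp_rot: [-3.142, -0.001, 2.799]
ft_force: [1.4, -0.7, -0.6]
opening: 0.555
grip_force: 30.0
```

Emit:
jog_arm([
  [0, 0, 0, 14, 48, 0, 45],
  [0, 0, 0, 14, 48, 0, 45],
  [0, 0, 0, 14, 48, 0, 45],
  [0, 0, 0, 13.5, 49, 0, 45],
  [0, 0, 0, 0, 0, 0, 45],
  [0, 0, 0, 0, 0, 0, 45],
])

```text
t: 14.92
eef_pos: [487.4, 231.7, 191.8]
tcp_rot: [-3.141, -0.001, 2.8]
ft_force: [0.7, -0.1, -0.7]
opening: 0.554
grip_force: 30.0
```

Emit:
jog_arm([
  [0, 0, 0, 0, 0, 25, 45],
  [0, 0, 0, 0, 0, 25, 45],
  [0, 0, 0, 0, 0, 16, 45],
  [0, 0, 0, 0, 0, 10, 45],
  [0, 0, 0, 0, 0, 4, 45],
  [0, 0, 0, 0, 0, 2, 45],
  [0, 0, 0, 0, 0, 1, 45],
  [0, 0, 0, 0, 0, 0, 45],
])

```text
t: 15.92
eef_pos: [488.1, 231.7, 109.5]
tcp_rot: [3.141, 0.0, 2.799]
ft_force: [0.8, -0.0, -1.2]
opening: 0.555
grip_force: 30.0
```

Emit:
jog_arm([
  [0, 0, 0, 0, 0, 1.5, 45],
  [0, 0, 0, 0, 0, 0.7, 45],
  [0, 0, 0, 0, 0, 0, 45],
])

```text
t: 16.3
eef_pos: [488.0, 231.7, 107.1]
tcp_rot: [3.142, 0.0, 2.799]
ft_force: [0.1, -0.6, -0.0]
opening: 0.557
grip_force: 30.0
```

Emit:
jog_arm([
  [0, 0, 0, 0, 0, 0.7, 45],
  [0, 0, 0, 0, 0, 0.5, 45],
  [0, 0, 0, 0, 0, 0, 45],
])

```text
t: 16.68
eef_pos: [488.1, 231.6, 106.4]
tcp_rot: [3.141, 0.001, 2.799]
ft_force: [-1.6, -2.1, 8.1]
opening: 0.56
grip_force: 30.0
```

Contact at the expected 106 mm. Releasing.

Emit:
jog_arm([
  [0, 0, 0, 0, 0, 0, 56],
  [0, 0, 0, 0, 0, 0, 60],
  [0, 0, 0, 0, 0, 0, 75],
  [0, 0, 0, 0, 0, 0, 85],
  [0, 0, 0, 0, 0, 0, 85],
  [0, 0, 0, 0, 0, -15, 85],
  [0, 0, 0, 0, 0, -40, 85],
  [0, 0, 0, 0, 0, -60, 95],
  [0, 0, 0, 0, 0, -30, 95],
  [0, 0, 0, 0, 0, 0, 95],
])

```text
t: 17.92
eef_pos: [488.4, 231.8, 254.0]
tcp_rot: [3.138, 0.004, 2.799]
ft_force: [0.2, -1.0, -0.9]
opening: 1.001
grip_force: 0.0
```

Emit:
jog_arm([
  [0, 0, 0, -40, 0, -10, 95],
  [0, 0, 0, -40, 0, -10, 95],
  [0, 0, 0, -40, 0, 0, 95],
  [0, 0, 0, -30, 0, 0, 95],
  [0, 0, 0, 0, 0, 0, 95],
  [0, 0, 0, 0, 0, 0, 95],
])

```text
t: 18.68
eef_pos: [628.5, 181.4, 270.0]
tcp_rot: [-3.141, -0.002, 2.799]
ft_force: [0.1, 0.2, -0.1]
opening: 0.999
grip_force: 0.0
```

```bash
python3 - <<'E'
from h import *
r=env.read_camera("wrist");cv2.imwrite("pics/w5.png",r["color"][:,:,::-1])
for t,z in (("small_ball",36),("large_ball",41)):
  for d in env.recognise("wrist",t)[:3]:
    u,v=d["location"];print(t,d["score"],u,v,pt(r,u,v),pt(r,u,v,z))
s=env.state();print(s["t"],s["eef_pos"],s["ft_force"])
E
```

```text
small_ball 0.75 20.6 17.4 [368.0375664    2.31415914  30.784613  ] [371.00957269   5.54362211  36.        ]
small_ball 0.73 147.0 126.4 [487.27098889  67.52262984  37.25787509] [487.00149394  66.98065545  36.        ]
small_ball 0.6 107.6 192.3 [528.95469485   2.38442922  35.79011326] [528.97265513   2.51634289  36.        ]
large_ball 0.66 311.8 58.4 [491.77040794 228.11063743  68.40227912] [485.69687198 230.03122793  41.        ]
18.825 [628.53856212 181.7205788  270.9148318 ] [-0.0965112   1.48927026 -0.67092676]
```

View pics/w5.png

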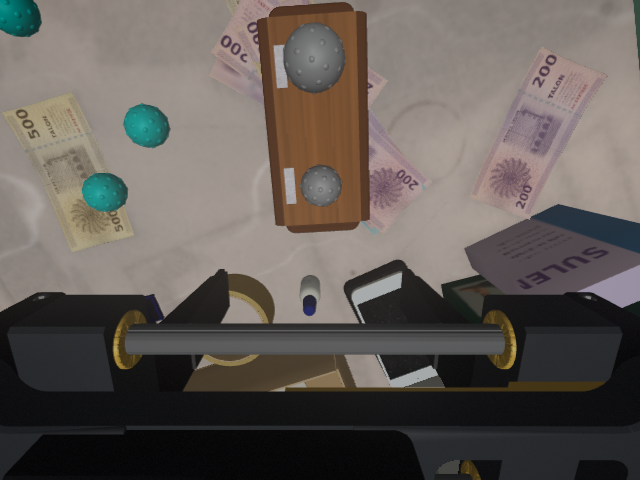

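The large ball (313,58) rests in the wide dimple, with its top at 68 mm as expected, and the small ball (320,186) rests in the narrow one. The robot is clear of everything.

```bash
python3 -c "
from cell import env
print(env.job_done())"
```

```text
the job is handed in; nothing more can be done
None
```

The larger ball is resting in the wider dimple and the smaller ball in the narrower one, both lowered and released with the arm clear, and the job is handed in at about 19 s; the hand-in returned no verdict.

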